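# Load the jam-pot caddy and slide its cover shut

## Robot

A 6-joint arm with a two-finger parallel gripper is mounted at the origin on the work surface. World frame = base frame: x ahead of the robot, y to its left, z up, the work surface at z = 0. Lengths are in mm, angles in rad, forces in N, time in s.
With the tool pointing down it reaches from about 275 to 1000 mm from the base axis. Payload 8.4 kg.
Tool frame: the origin (TCP) lies between the finger pads; the fingertips stand 17 mm ahead of it and the grasp point (between the pads) lies 2 mm behind it; z points along the fingers, y is the line along which they close (so a half turn about z gives the same grasp; the last joint's range is limited). The gripper opens to 85 mm and grips with 20 to 120 N. Pads are 22 mm wide; open, the fingers measure 114 mm over their backs; the gripper's body (76 mm by 85 mm) begins 54 mm behind the grasp point. The pads swing forward as they close: fully open they stand 13 mm farther back than shut.
Start: joints at [-1.301, 0.353, 1.633, -0, 1.155, -0.002], TCP at [167.79, -602.059, 248.281] pointing down, gripper open.
Joint ranges: [-2.63, 2.63], [-0.92, 2.1], [0.06, 2.66], [-1.3, 4.44], [0, 2.69], [-3.02, 3.02]. Speed limits (rad/s): [2.22, 2.22, 2.79, 3.14, 3.14, 3.14].

## Interface

Orientations are given as [roll, pitch, yaw] about the fixed x, y, z axes, in that order (R = Rz(yaw) Ry(pitch) Rx(roll)).
In Python, from rig import sense, grab_frame, sign_off gives the robot as it stands. The module is installed in compiled form; this text tells all that it offers.
- The arm moves only by the tool send_rows, never from a script. Its argument "moves" is a list that holds one entry, the list of rows, each a list of 7 numbers: the shift along the world's x, y, z in m, then the turn, a rotation vector about the world's x, y, z in rad, then the opening, from -1 (shut) to 1 (fully open). In form: [[[dx, dy, dz, rx, ry, rz, jaw], ...]]. A call has 1 to 10 rows; each row shifts and turns the commanded pose from where the row before left it; what a row does not reach is not made up. A row lasts 1/10 s, in which the tool goes at most 50 mm and 8.59 degrees, less where a joint would pass 70% of its speed; a pose out of reach is approached as far as the arm can. A call with a gripper value outside its range is refused whole. The fingers move at their own pace and stop on an object; "grip_force" is the grip in N (left out, the last holds). Time passes only in rows, so rows that do not move let the fingers close. It gives the time, the measured TCP pose, the force, the opening and the grip force at its end, in the units of the state.
- sense(): the state, without advancing time (a new reading comes with each control period).
- grab_frame(name): name is "scene" or "side" or "wrist"; returns a dict with "img" (400x640x3 uint8, red, green, blue), "mtx" (3x3 intrinsics, pixels), "rvec" (rotation vector, rad) and "tvec" (3), from world to camera coordinates, as OpenCV has them; the wrist camera has in their place "T_tool_cam" (4x4, takes a point from camera to tool coordinates, whose origin is the TCP and whose axes are the flange's). Camera axes: x right, y down, z forward; pixel columns grow to the right and rows downward; lengths in mm; the calibration is good to about 2 mm. A picture is of the moment at which its call begins: read the wrist's pose just before it. There is no depth.
- sign_off(): hands the job in; it is judged then, once.
The state is a dict: "clock": time; "qpos": joint angles; "qvel": joint speeds; "joint_efforts": joint torques, N m; "eef_pos": TCP position; "tcp_rot": TCP orientation; "contact_force": force on the tool from outside, world axes, zero at the start; "wrist_torque": the same for the moment, N m; "opening": opening from 0.0 (shut) to 1.0 (fully open); "grasp_force": force on a finger pad.
Only numpy, scipy, OpenCV 4.12 (cv2) and the standard library are available. Lean on these libraries where they do the work, as an engineer would, in place of code of your own. Each camera call takes 0.05 s, during which the arm holds its last target. There are 200 camera calls.

## Task

Get the breakfast caddy ready: put the three flat jam portion pots standing on its wooden deck into its three square wells, one pot to a well and lying flat on the bottom, foil side up (they can simply be slid along the deck until they drop in; open the sliding cover first if it is in the way), then slide the cover fully shut over them. Leave the small salt shaker standing where it is on the deck, and do not disturb the crockery, spoon, jar and pastries around the caddy.

Things in the scene. Friction and masses are not known exactly. Their poses are not given: they have to be found in the camera images.
- caddy: Wooden caddy fixed to the table, 30 mm high; x points away from the robot (yaw within 0.3). Origin: underside, below the middle well; spans x -125..105, y -115..115 mm. Bare deck x -125..-32 mm, level with the well mouths, open at its near (-x) edge, lips 8 mm high at |y| 109..115. Wells in a row at x 0, y -56, 0, 56 mm. Cover rails 12 mm high at |y| 107..115, x -32..105 mm.
- well0 (a point): Centre of the mouth of the well at the caddy's y = -56 mm: a square hole, 44 by 44 mm, 17 mm deep, its mouth level with the deck (30 mm above the table). 12 mm of wood between neighbouring wells.
- well1 (a point): Centre of the mouth of the middle well (caddy y = 0), same size.
- well2 (a point): Centre of the mouth of the well at the caddy's y = +56 mm, same size.
- cover (a joint): How far the sliding cover is open, m: 0 = shut over the wells, 0.062 = fully open (moved along the caddy's +x, clear of the wells). It stays where left; about 2 N moves it. Dark wooden board 64 mm (x) by 210 mm (y), 6 mm thick, underside 1.5 mm above the deck, top 37.5 mm above the table, centred on the wells when shut.
- rib (a point): Centre of the top edge of the cover's upright steel rib, 61.5 mm above the table: the rib is 10 mm thick (along the caddy's x), 70 mm long (along y) and stands 24 mm above the cover's top, midway along the cover. It moves with the cover.
- pot0: Round jam portion pot, white plastic with a foil top, 36 mm diameter, 15 mm tall, about 22 g. Origin: centre of its underside; z up. Starts loose on the deck, in any of the four places across it.
- pot1: A second pot, the same.
- pot2: A third pot, the same.
- shaker: Salt shaker, clear glass with a steel dome, 30 mm diameter, 42 mm tall, 70 g, standing on the deck in the row with the pots. Origin: centre of its underside. Stays where it is.
- cup_a: White coffee cup standing on its saucer (one piece), saucer 132 mm diameter, 62 mm tall, beside the caddy. Origin: centre of its underside. Bystander.
- cup_b: A second cup and saucer, the same, to the robot's right. Bystander.
- spoon: Steel teaspoon, 140 mm long, lying on the table beside the caddy. Bystander.
- pastries: Brass plate, 250 mm diameter, with a heap of croissants, about 95 mm tall. Origin: centre of its underside. Bystander.
- bun_plate: White plate, 190 mm diameter, with one croissant, about 60 mm tall. Origin: centre of its underside. Bystander.
- sugar_jar: Glass jar with a steel cap, 70 mm diameter, 100 mm tall. Origin: centre of its underside. Bystander.
Not all that is in view belongs to the job. What is shaped like the pot1 but blue or red is not meant.

How it is judged (in metres and radians):
On the way:
1. all three pots lie flat in the wells, one in each, with the cover still open ((horizontal distance between pot0 and well0 below 0.009 m or horizontal distance between pot0 and well1 below 0.009 m or horizontal distance between pot0 and well2 below 0.009 m) and z of each of pot0, pot1, pot2 in the frame of caddy below 0.0165 m and angle between each of pot0, pot1, pot2's own z axis and vertical below 0.15 rad and (horizontal distance between pot1 and well0 below 0.009 m or horizontal distance between pot1 and well1 below 0.009 m or horizontal distance between pot1 and well2 below 0.009 m) and (horizontal distance between pot2 and well0 below 0.009 m or horizontal distance between pot2 and well1 below 0.009 m or horizontal distance between pot2 and well2 below 0.009 m) and value of joint cover above 0.02 m), for 0.2 s.
At the end, for the whole second after the job is handed in: Each pot lies upright and flat in a well of its own (underside less than 16.5 mm above the table where the caddy's top is at 30 mm, centre within 9 mm of the well's, tilt under 0.15 rad), the cover is shut to within 3 mm, and the shaker still stands upright within 15 mm of where it was ((horizontal distance between pot0 and well0 below 0.009 m or horizontal distance between pot0 and well1 below 0.009 m or horizontal distance between pot0 and well2 below 0.009 m) and z of each of pot0, pot1, pot2 in the frame of caddy below 0.0165 m and angle between each of pot0, pot1, pot2, shaker's own z axis and vertical below 0.15 rad and (horizontal distance between pot1 and well0 below 0.009 m or horizontal distance between pot1 and well1 below 0.009 m or horizontal distance between pot1 and well2 below 0.009 m) and (horizontal distance between pot2 and well0 below 0.009 m or horizontal distance between pot2 and well1 below 0.009 m or horizontal distance between pot2 and well2 below 0.009 m) and value of joint cover below 0.003 m and distance of shaker from where it was at the start of the episode below 0.015 m); the robot touches nothing.
It fails at once if the salt shaker is shifted more than 15 mm or tipped (distance of shaker from where it was at the start of the episode above 0.015 m or angle between shaker's own z axis and vertical above 0.5 rad).
It fails at once if crockery, spoon, jar or pastries are shifted more than 25 mm (distance of any of cup_a, cup_b, spoon, pastries, bun_plate, sugar_jar from where it was at the start of the episode above 0.025 m).
It also fails if it takes over 58 s, if anything falls off the work surface, if the arm or the gripper's body presses on something with over 40 N, if the wrist force passes 120 N, or if a joint passes its speed limit or range.

## Working session

There is one attempt and no reset: what is moved stays moved. The work goes in short steps, Python scripts to look and compute and a tool call to move; the robot and the scene stay as the last step left them, time stands still between calls to the robot, and variables do not carry over. Pictures are saved under pics/ and viewed, at most 10 in all, crops included, and the job is handed in when it is done.

Besides the shell and the picture viewer there is one more tool, called after ">>>" as name(argument=value, ...) on one line, values as JSON. send_rows: Moves the arm, as the interface text tells. Its arguments: {"type":"object","properties":{"moves":{"type":"array"},"grip_force":{"type":"number"}},"required":["moves"]}

```bash
mkdir -p pics; python3 - <<'E'
from rig import sense, grab_frame
import cv2,numpy as np,pickle
s=sense();print({k:np.round(v,3) for k,v in s.items()})
d={}
for n in("scene","side","wrist"):
    f=grab_frame(n);d[n]=f;cv2.imwrite(f"pics/{n}0.png",f["img"][:,:,::-1])
    print(n,{k:np.round(v,3).tolist() for k,v in f.items() if k!="img"})
pickle.dump((s,d),open("f0.pkl","wb"))
E
```

```text
{'clock': np.float64(0.0), 'qpos': array([-1.301,  0.354,  1.634,  0.   ,  1.155, -0.002]), 'qvel': array([ 0.002,  0.   ,  0.   ,  0.   , -0.001,  0.001]), 'joint_efforts': array([-3.0000e-03, -6.0525e+01, -3.4207e+01, -0.0000e+00,  9.0000e-03,
       -0.0000e+00]), 'eef_pos': array([ 167.677, -601.627,  247.589]), 'tcp_rot': array([-3.14 , -0.   ,  0.272]), 'contact_force': array([0.519, 0.791, 0.997]), 'wrist_torque': array([ 0.018,  0.003, -0.04 ]), 'grasp_force': np.float64(0.0), 'opening': np.float64(0.999)}
scene {'mtx': [[428.421, 0.0, 323.762], [0.0, 428.421, 200.007], [0.0, 0.0, 1.0]], 'rvec': [2.269, 0.661, -0.299], 'tvec': [-413.044, -112.221, 1346.055]}
side {'mtx': [[473.289, 0.0, 316.097], [0.0, 473.289, 196.393], [0.0, 0.0, 1.0]], 'rvec': [0.186, -2.738, 1.403], 'tvec': [493.933, 75.182, 1438.29]}
wrist {'mtx': [[283.167, 0.0, 319.192], [0.0, 283.167, 201.314], [0.0, 0.0, 1.0]], 'T_tool_cam': [[-0.0, -0.949, -0.316, 82.424], [1.0, -0.0, -0.0, 0.557], [0.0, -0.316, 0.949, -125.293], [0.0, 0.0, 0.0, 1.0]]}
```

View pics/scene0.png

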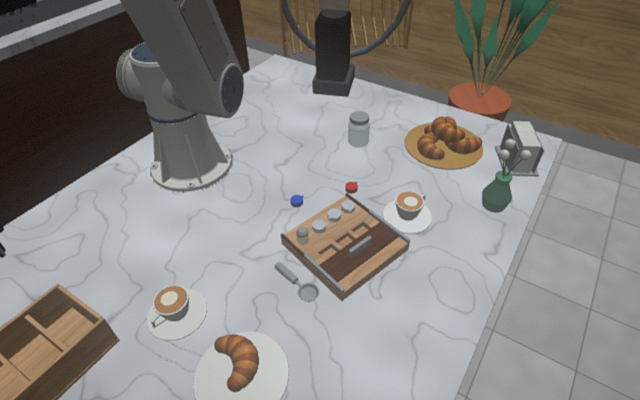

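View pics/side0.png

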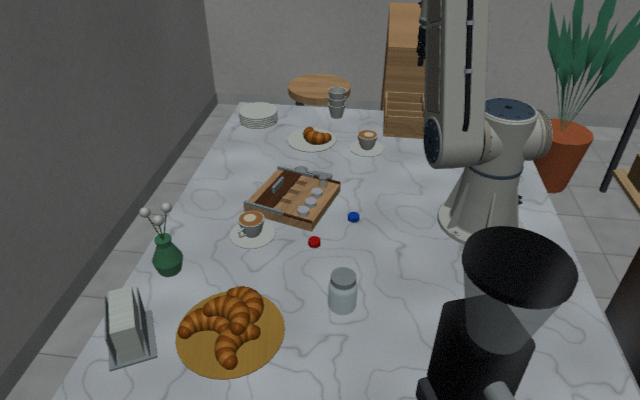

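The scene view shows the caddy at about (345,243), with four round things along the deck from (302,235) to (348,207). The wells are visible, with the dark cover and its rib at about (360,245). The blue (297,200) and red (351,187) discs are decoys. Next I'll enlarge both views.

```bash
python3 - <<'E'
import cv2,pickle,numpy as np
s,d=pickle.load(open("f0.pkl","rb"))
a=cv2.resize(d["scene"]["img"][185:305,270:420],None,fx=5,fy=5,interpolation=cv2.INTER_CUBIC)
b=cv2.resize(d["side"]["img"][160:235,235:355],None,fx=6,fy=6,interpolation=cv2.INTER_CUBIC)
cv2.imwrite("pics/ca.png",a[:,:,::-1]);cv2.imwrite("pics/cb.png",b[:,:,::-1])
E
```

```text
(no output)
```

View pics/ca.png

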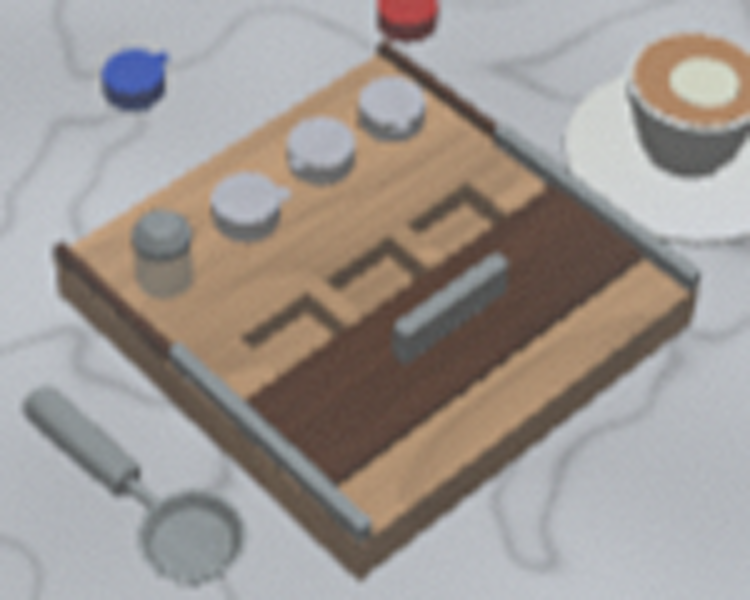

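View pics/cb.png

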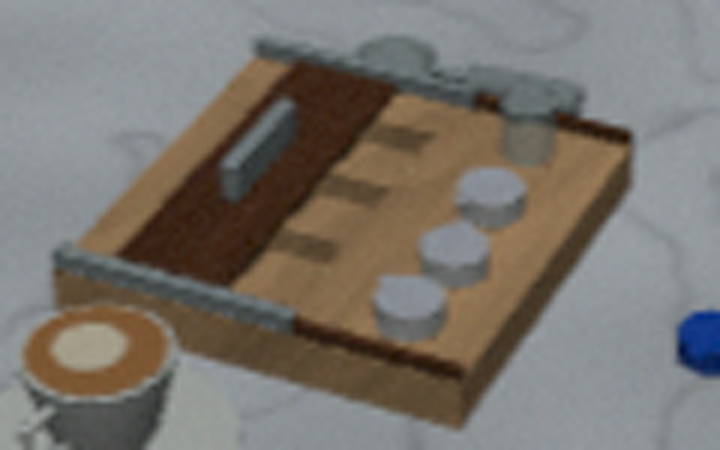

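The enlarged crops agree. The three white foil-topped pots are at scene-crop (245,205), (321,145) and (392,107). The steel-domed shaker is at (161,240), and the cover is about half open, with its rib from (400,335) to (500,262). The blue and red discs on the table have the pot's shape but the wrong colour, and they're off the deck. Now I'll triangulate.

```bash
cat >h.py <<'E'
import cv2,numpy as np
from scipy.spatial.transform import Rotation as R
def P(f,s=None):
    if "rvec" in f:
        Rm=cv2.Rodrigues(np.float64(f["rvec"]))[0];t=np.float64(f["tvec"]).reshape(3)
    else:
        T=np.eye(4);T[:3,:3]=R.from_euler("xyz",s["tcp_rot"]).as_matrix();T[:3,3]=s["eef_pos"]
        M=np.linalg.inv(T@f["T_tool_cam"]);Rm,t=M[:3,:3],M[:3,3]
    return np.float64(f["mtx"]),Rm,t
def ray(p,uv,z):
    K,Rm,t=p;c=-Rm.T@t;v=Rm.T@np.linalg.inv(K)@np.array([uv[0],uv[1],1.]);return c+v*(z-c[2])/v[2]
def tri(p,a,q,b):
    X=cv2.triangulatePoints(p[0]@np.c_[p[1],p[2]],q[0]@np.c_[q[1],q[2]],np.float64(a),np.float64(b)).ravel();return X[:3]/X[3]
E
python3 - <<'E'
import pickle,numpy as np
from h import *
s,d=pickle.load(open("f0.pkl","rb"))
p,q=P(d["scene"]),P(d["side"])
A=lambda u:(270+u[0]/5,185+u[1]/5); B=lambda u:(235+u[0]/6,160+u[1]/6)
L={"pA":((245,202),(491,188)),"pB":((321,147),(455,245)),"pC":((392,106),(410,297)),"shk":((160,225),(528,90)),
"lipS":((62,247),(630,130)),"lipF":((384,47),(465,368)),"railS":((362,525),(260,42)),"railF":((697,276),(62,245)),
"rib1":((398,325),(290,100)),"rib2":((503,257),(225,160))}
for k,(a,b) in L.items():
    z={"p":45,"s":72,"l":38,"r":42}[k[0]]
    if k[:3]=="rib":z=61.5
    print(k,tri(p,A(a),q,B(b)).round(),ray(p,A(a),z).round(),ray(q,B(b),z).round())
for n,(u,v) in {"blue":(297,200),"red":(351,187),"cupF":(408,214),"spoon":(308,292),"spoonh":(277,266)}.items(): print(n,ray(p,(u,v),5).round())
E
```

```text
pA [500. -34.  39.] [503. -39.  45.] [500. -25.  45.]
pB [512.  19.  39.] [516.  14.  45.] [511.  27.  45.]
pC [528.  65.  39.] [532.  60.  45.] [527.  73.  45.]
shk [488. -90.  66.] [490. -94.  72.] [487. -80.  72.]
lipS [ 435. -106.   34.] [ 438. -109.   38.] [ 433. -100.   38.]
lipF [496. 109.  31.] [501. 103.  38.] [493. 117.  38.]
railS [ 651. -167.   34.] [ 653. -172.   42.] [ 649. -154.   42.]
railF [714.  44.  37.] [718.  40.  42.] [710.  51.  42.]
rib1 [615. -76.  57.] [616. -79.  61.] [614. -69.  62.]
rib2 [638. -13.  59.] [638. -15.  62.] [637.  -8.  62.]
blue [376.  39.   5.]
red [479. 167.   5.]
cupF [666. 155.   5.]
spoon [ 576. -198.    5.]
spoonh [ 469. -176.    5.]
```

>>> send_rows(moves=[[[0.0258,0.0382,0.0033,0,0,0.0639,-1],[0.0258,0.0382,0.0033,0,0,0.0639,-1],[0.0258,0.0382,0.0033,0,0,0.0639,-1],[0.0258,0.0382,0.0033,0,0,0.0639,-1],[0.0258,0.0382,0.0033,0,0,0.0639,-1],[0.0258,0.0382,0.0033,0,0,0.0639,-1],[0.0258,0.0382,0.0033,0,0,0.0639,-1],[0.0258,0.0382,0.0033,0,0,0.0639,-1],[0.0258,0.0382,0.0033,0,0,0.0639,-1],[0.0258,0.0382,0.0033,0,0,0.0639,-1]]])

```text
clock: 1.15
eef_pos: [426.4, -218.3, 281.5]
tcp_rot: [3.141, -0.0, 0.913]
contact_force: [1.8, -1.0, 0.2]
opening: -0.003
grasp_force: 0.0
```

>>> send_rows(moves=[[[0.0258,0.0382,0.0033,0,0,0.0639,-1],[0.0258,0.0382,0.0033,0,0,0.0639,-1],[0.0258,0.0382,0.0033,0,0,0.0639,-1],[0.0258,0.0382,0.0033,0,0,0.0639,-1],[0.0258,0.0382,0.0033,0,0,0.0639,-1],[0.0258,0.0382,0.0033,0,0,0.0639,-1],[0,0,0,0,0,0,-1],[0,0,0,0,0,0,-1]]])

```text
clock: 1.95
eef_pos: [580.5, 10.0, 300.5]
tcp_rot: [-3.141, 0.001, 1.296]
contact_force: [0.1, 0.2, 0.2]
opening: 0.002
grasp_force: 0.0
```

```bash
python3 - <<'E'
from rig import sense, grab_frame
import cv2,pickle
s=sense();f=grab_frame("wrist");pickle.dump((s,f),open("w1.pkl","wb"))
print(s["clock"],s["eef_pos"],s["tcp_rot"],s["qpos"],s["opening"])
cv2.imwrite("pics/w1.png",f["img"][:,:,::-1])
E
```

```text
1.95 [580.54661481   9.98638098 300.51930075] [-3.14061679e+00  5.71609776e-04  1.29592582e+00] [ 1.47675402e-02  2.38803298e-01  1.67146767e+00 -2.85263235e-04
  1.23242017e+00  2.89733173e-01] 0.0017051903866472384
```

View pics/w1.png

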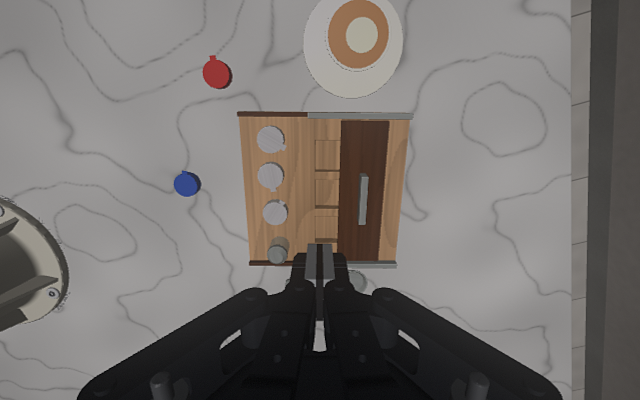

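The wrist view shows the pots at (270,139), (270,175) and (275,212), the shaker at (278,252), and the rib at (363,200). The wells lie between x=315 and 340, partly under the dark cover. I'll measure these with masks.

```bash
cat >m.py <<'E'
from h import *
def pots(f,s,roi,z=45):
    p=P(f,s);h=cv2.cvtColor(f["img"],cv2.COLOR_RGB2HSV);x0,y0,x1,y1=roi
    m=((h[...,1]<45)&(h[...,2]>120)).astype(np.uint8);k=np.zeros_like(m);k[y0:y1,x0:x1]=1;m=cv2.morphologyEx(m*k,cv2.MORPH_OPEN,np.ones((3,3)))
    o=[]
    for c in cv2.findContours(m,0,2)[0]:
        if cv2.contourArea(c)>150:
            (u,v),r=cv2.minEnclosingCircle(c);M=cv2.moments(c);uv=(M["m10"]/M["m00"],M["m01"]/M["m00"])
            o.append((np.round(uv,1).tolist(),round(cv2.contourArea(c)),ray(p,uv,z).round(1)[:2].tolist()))
    return o
E
python3 - <<'E'
import pickle
from m import *
s,f=pickle.load(open("w1.pkl","rb"));p=P(f,s)
print(*pots(f,s,(245,119,308,262)),sep="\n")
g=cv2.cvtColor(f["img"],cv2.COLOR_RGB2GRAY)
h=cv2.cvtColor(f["img"],cv2.COLOR_RGB2HSV)
m=((h[...,1]>60)&(h[...,0]<20)).astype(np.uint8);m[:100]=0;m[270:]=0
c=max(cv2.findContours(m,0,2)[0],key=cv2.contourArea)
print("outline",cv2.approxPolyDP(c,4,True)[:,0].tolist())
dk=(m>0)&(h[...,2]<95);dk[:,:310]=0
c=max(cv2.findContours(dk.astype(np.uint8),0,2)[0],key=cv2.contourArea)
a=cv2.approxPolyDP(c,3,True)[:,0];print("cover",a.tolist(),[ray(p,x,37.5).round().tolist()[:2] for x in a])
for n,uv,z in [("nearL",(238,113),38),("nearR",(250,265),38),("farL",(412,116),42),("farR",(396,266),42),("rib",(363,199),61.5),("shk",(278,248),72)]:
    print(n,ray(p,uv,z).round(1))
for y in (150,190,228): print(y,g[y,305:346].tolist())
for x in (322,330): print(x,g[125:250,x].tolist())
b=cv2.resize(f["img"][105:275,230:420],None,fx=4,fy=3.5*8/7,interpolation=cv2.INTER_CUBIC);b=b[:600]
cv2.imwrite("pics/w1c.png",b[:,:,::-1])
E
```

```text
([274.6, 212.8], 420, [502.8, -33.4])
([269.9, 176.0], 480, [513.9, 19.8])
([270.0, 139.5], 541, [530.0, 66.5])
outline [[237, 112], [249, 264], [292, 265], [308, 243], [317, 244], [321, 262], [318, 243], [331, 243], [332, 251], [341, 252], [346, 260], [394, 259], [409, 120]]
cover [[341, 121], [340, 168], [315, 169], [340, 172], [339, 204], [315, 205], [339, 209], [338, 238], [315, 241], [336, 241], [337, 252], [346, 260], [377, 260], [388, 121]] [[627.0, 63.0], [610.0, 3.0], [576.0, 11.0], [608.0, -3.0], [595.0, -48.0], [561.0, -40.0], [593.0, -56.0], [580.0, -100.0], [545.0, -96.0], [576.0, -104.0], [573.0, -123.0], [582.0, -140.0], [629.0, -153.0], [686.0, 47.0]]
nearL [499.4 109.8  38. ]
nearR [ 436.1 -107.7   38. ]
farL [716.5  44.7  42. ]
farR [ 654.5 -168.5   42. ]
rib [628.6 -41.6  61.5]
shk [497.8 -75.7  72. ]
150 [117, 117, 118, 121, 120, 114, 112, 113, 111, 100, 99, 120, 121, 117, 112, 113, 113, 106, 106, 111, 113, 117, 118, 116, 112, 113, 115, 113, 110, 106, 108, 120, 126, 133, 121, 64, 50, 54, 54, 53, 53]
190 [115, 115, 116, 115, 116, 110, 108, 109, 110, 98, 90, 117, 11
[... 859 characters left out ...]
 114, 114, 114, 113, 113, 113, 115, 113, 78, 71, 70, 73, 79, 87, 41, 47, 49, 48, 49, 49]
330 [127, 126, 126, 126, 127, 127, 127, 127, 128, 127, 127, 127, 128, 128, 125, 104, 113, 114, 113, 113, 113, 112, 113, 113, 113, 113, 113, 112, 113, 112, 113, 113, 112, 112, 112, 113, 112, 113, 112, 112, 111, 111, 112, 113, 98, 65, 86, 138, 129, 128, 127, 128, 128, 128, 120, 111, 109, 109, 109, 109, 108, 108, 109, 108, 107, 109, 108, 108, 108, 115, 117, 117, 117, 119, 118, 118, 117, 118, 120, 116, 93, 74, 74, 85, 130, 123, 122, 121, 122, 121, 118, 106, 117, 116, 115, 114, 113, 114, 114, 114, 113, 113, 112, 112, 112, 111, 111, 110, 110, 109, 110, 110, 108, 75, 70, 70, 75, 91, 102, 63, 72, 72, 71, 73, 72]
```

View pics/w1c.png

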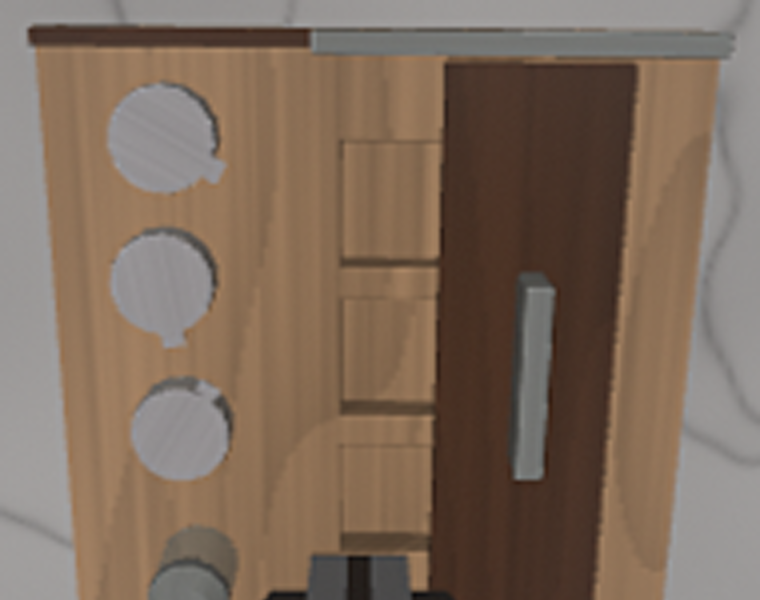

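The crop shows clean foil circles at crop (162,138), (162,284) and (180,430). The well mouths have their near edge at crop x≈340, and the rib's top edge is at about (535,380). Next I'll fit the caddy pose and check the heights.

```bash
python3 - <<'E'
import pickle
from m import *
from scipy.optimize import least_squares
s,f=pickle.load(open("w1.pkl","rb"));p=P(f,s)
_,d=pickle.load(open("f0.pkl","rb"));q,r=P(d["scene"]),P(d["side"])
A=lambda u:(270+u[0]/5,185+u[1]/5); B=lambda u:(235+u[0]/6,160+u[1]/6)
pts=[((238,113),38,(-125,112)),((250,265),38,(-125,-112)),((412,116),42,(105,111))]
pts+=[((314.8,v),30,(-22,y)) for v,y in [(140,78),(171.7,34),(179.3,22),(208.7,-22),(216.3,-34)]]
W=np.array([ray(p,a,z)[:2] for a,z,_ in pts]);C=np.array([c for *_,c in pts],float)
T=lambda v,c:np.c_[np.cos(v[2])*c[:,0]-np.sin(v[2])*c[:,1]+v[0],np.sin(v[2])*c[:,0]+np.cos(v[2])*c[:,1]+v[1]]
o=least_squares(lambda v:(T(v,C)-W).ravel(),[584,-33,-.28]).x
print("caddy",o.round(3),"\nres",(T(o,C)-W).round(1).tolist())
Rm=np.array([[np.cos(o[2]),-np.sin(o[2])],[np.sin(o[2]),np.cos(o[2])]])
inv=lambda w:((np.array(w)[:2]-o[:2])@Rm).round(1)
for n,uv,a,b in [("C",(270.5,139.5),(392,106),(410,297)),("B",(270.2,176),(321,147),(455,245)),("A",(275,212.6),(245,202),(491,188))]:
    print(n,ray(p,uv,45).round(1),inv(ray(p,uv,45)),"heights",tri(p,uv,q,A(a)).round(),tri(p,uv,r,B(b)).round())
ru=[(230+x/4,105+y/4) for x,y in [(541,287),(528,478)]]
for u in ru:print("rib",ray(p,u,61.5).round(1),inv(ray(p,u,61.5)))
print("rib h",tri(p,ru[0],q,A((503,257))).round())
print("well edge h",tri(p,(314.8,140),q,A((465,185))).round())
print("wells",T(o,np.array([[0,-56.],[0,0],[0,56]])).round(1).tolist())
print("shk",inv(ray(p,(230+200/4,105+548/4),50)))
E
```

```text
caddy [ 5.8615e+02 -3.2989e+01 -2.7900e-01] 
res [[-2.5, -0.7], [-1.0, 1.5], [1.2, 0.0], [0.4, -0.3], [0.5, 0.0], [0.3, -0.8], [0.6, 0.0], [0.6, 0.1]]
C [530.6  66.4  45. ] [-80.8  80.2] heights [529.  66.  38.] [529.  66.  39.]
B [514.3  19.7  45. ] [-83.6  30.8] heights [513.  19.  40.] [512.  18.  38.]
A [503.4 -33.2  45. ] [-79.5 -23. ] heights [501. -35.  40.] [501. -36.  38.]
rib [638.4 -12.3  61.5] [44.5 34.3]
rib [618.8 -77.6  61.5] [ 43.7 -33.9]
rib h [638. -13.  59.]
well edge h [585.  47.  25.]
wells [[570.7, -86.8], [586.2, -33.0], [601.6, 20.8]]
shk [-73.4 -67.2]
```

>>> send_rows(moves=[[[0.01,-0.0237,-0.03,0,0,-0.004,-1],[0.0107,-0.0238,-0.03,0,0,0,-1],[0,0,-0.045,0,0,0,-1],[0,0,-0.045,0,0,0,-1],[0,0,-0.045,0,0,0,-1],[0,0,-0.03,0,0,0,-1],[0,0,-0.0135,0,0,0,-1],[0,0,0,0,0,0,-1]]])

```text
clock: 2.8
eef_pos: [599.7, -39.3, 61.2]
tcp_rot: [-3.138, 0.001, 1.289]
contact_force: [0.3, -0.6, 0.1]
opening: 0.002
grasp_force: 0.0
```

>>> send_rows(moves=[[[0.0072,-0.0021,0,0,0,0,-1],[0.0058,-0.0016,0,0,0,0,-1],[0.0058,-0.0016,0,0,0,0,-1],[0.0048,-0.0014,0,0,0,0,-1],[0,0,0,0,0,0,-1]]])

```text
clock: 3.3
eef_pos: [625.8, -45.1, 63.3]
tcp_rot: [3.141, -0.0, 1.29]
contact_force: [0.4, -0.1, 0.2]
opening: -0.002
grasp_force: 0.0
```

>>> send_rows(moves=[[[0.0029,-0.0008,0,0,0,0,-1],[0.0029,-0.0008,0,0,0,0,-1]]])

```text
clock: 3.5
eef_pos: [626.6, -45.5, 62.6]
tcp_rot: [-3.132, 0.001, 1.29]
contact_force: [-25.8, 9.6, 24.3]
opening: -0.004
grasp_force: 13.9
```

```bash
python3 - <<'E'
from rig import sense, grab_frame
from h import *
import numpy as np
s=sense();print(s["eef_pos"],s["contact_force"])
f=grab_frame("scene");cv2.imwrite("pics/s2.png",cv2.resize(f["img"][185:305,270:420],None,fx=4,fy=4)[:,:,::-1])
E
```

```text
[626.58920014 -45.4884286   62.62229099] [-25.79721964   9.57679968  24.28450699]
```

View pics/s2.png

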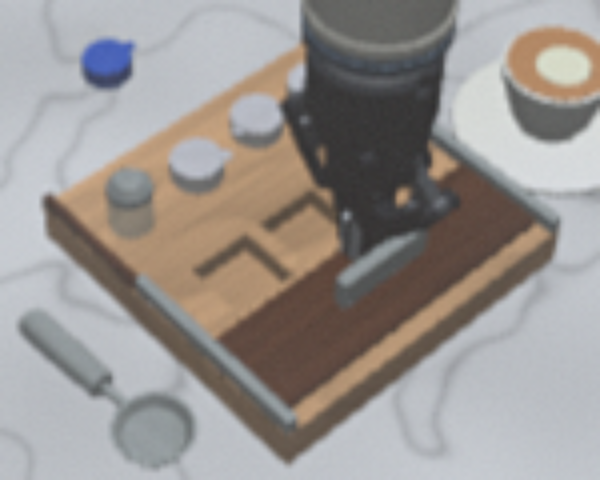

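The cover reached its stop at about 27 N, so it's fully open. Next is pot A.

>>> send_rows(moves=[[[-0.01,0.003,0,0,0,0,-1],[-0.01,0.003,0.04,0,0,0,0.4],[-0.04,0.003,0.022,0,0,0,0.4],[-0.04,0.002,0,0,0,0,0.4],[-0.028,0.0017,0,0,0,0,0.4],[0,0,0,0,0,0,0.4],[0,0,0,0,0,0,0.4]]], grip_force=25)

```text
clock: 4.25
eef_pos: [503.5, -34.0, 125.2]
tcp_rot: [3.139, -0.0, 1.29]
contact_force: [0.7, -0.3, -0.1]
opening: 0.698
grasp_force: 0.0
```

>>> send_rows(moves=[[[0,0,-0.03,0,0,0,0.4],[0,0,-0.025,0,0,0,0.4],[0,0,-0.015,0,0,0,0.4],[0,0,-0.005,0,0,0,0.4],[0,0,0,0,0,0,-0.4],[0,0,0,0,0,0,-0.4],[0,0,0,0,0,0,-0.4],[0,0,0,0,0,0,-0.4]]])

```text
clock: 5.05
eef_pos: [503.3, -34.0, 50.3]
tcp_rot: [3.14, -0.0, 1.29]
contact_force: [0.0, -0.2, -1.4]
opening: 0.406
grasp_force: 24.9
```

>>> send_rows(moves=[[[0,0,0.045,0,0,0,-0.4],[0.01,-0.003,0,0,0,-0.1428,-0.4],[0.02,-0.006,0,0,0,-0.1428,-0.4],[0.02,-0.008,0,0,0,-0.1428,-0.4],[0.0174,-0.015,0,0,0,-0.1428,-0.4],[0,-0.0208,0,0,0,-0.1428,-0.4],[0,0,0,0,0,-0.1428,-0.4],[0,0,0,0,0,-0.1428,-0.4],[0,0,0,0,0,-0.1428,-0.4],[0,0,0,0,0,-0.1428,-0.4]]])

```text
clock: 6.05
eef_pos: [570.2, -86.9, 95.1]
tcp_rot: [3.142, -0.001, -0.001]
contact_force: [0.1, 0.1, -0.9]
opening: 0.41
grasp_force: 25.3
```

>>> send_rows(moves=[[[0,0,0,0,0,-0.1428,-0.4],[0,0,0,0,0,-0.1428,-0.4],[0,0,-0.02,0,0,0,-0.4],[0,0,-0.015,0,0,0,-0.4],[0,0,0,0,0,0,-0.4]]])

```text
clock: 6.55
eef_pos: [568.5, -86.5, 57.8]
tcp_rot: [3.141, 0.003, -0.28]
contact_force: [0.4, -0.2, -0.3]
opening: 0.405
grasp_force: 25.3
```

```bash
python3 - <<'E'
from rig import sense, grab_frame
from h import *
s=sense();print(s["eef_pos"],s["contact_force"],s["grasp_force"])
a=grab_frame("scene")["img"][175:305,260:420];b=grab_frame("side")["img"][150:235,230:350]
a=cv2.resize(a,(640,520));b=cv2.resize(b,None,fx=520/85,fy=520/85)
cv2.imwrite("pics/s3.png",cv2.resize(np.hstack([a,b]),(800,380))[:,:,::-1])
E
```

```text
[568.54715751 -86.50635394  57.77922653] [ 0.4447965  -0.19850432 -0.34183509] 25.3061905503273
```

View pics/s3.png

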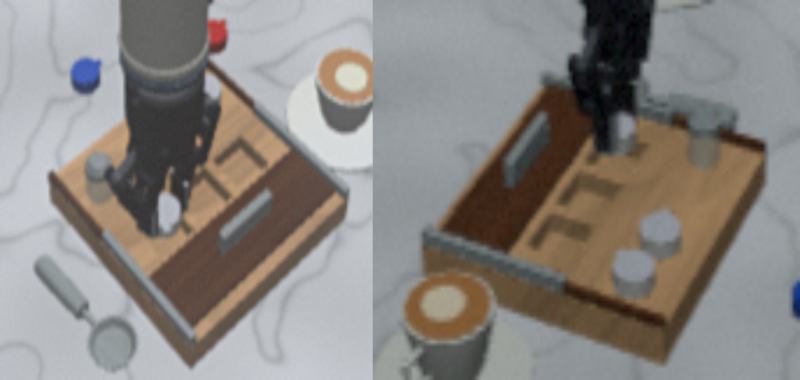

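>>> send_rows(moves=[[[0.001,0,-0.006,0,0,0,-0.4],[0,0,-0.005,0,0,0,-0.4],[0,0,0,0,0,0,-0.4]]])

```text
clock: 6.95
eef_pos: [570.8, -86.7, 48.1]
tcp_rot: [3.142, 0.001, -0.281]
contact_force: [-0.2, -0.4, -0.5]
opening: 0.411
grasp_force: 25.3
```

>>> send_rows(moves=[[[0,0,0,0,0,0,0.2],[0,0,0,0,0,0,0.2],[0,0,0,0,0,0,0.2],[0,0,0.03,0,0,0,0.2],[0,0,0.045,0,0,0,0.4]]])

```text
clock: 7.45
eef_pos: [569.2, -86.4, 122.2]
tcp_rot: [3.141, 0.005, -0.281]
contact_force: [0.6, -1.1, 0.2]
opening: 0.7
grasp_force: 0.0
```

```bash
python3 - <<'E'
from rig import sense, grab_frame
from m import *
import pickle
s=sense();f=grab_frame("wrist");g=grab_frame("scene");pickle.dump((s,f,g),open("w2.pkl","wb"))
print(s["eef_pos"],s["contact_force"])
print(*pots(f,s,(0,0,640,400),28),sep="\n")
print(*pots(g,None,(270,190,400,290),28),sep="\n")
E
```

```text
[569.15225681 -86.44444647 122.21475061] [ 0.59083367 -1.06810245  0.23540522]
([441.8, 378.8], 1563, [355.9, -157.0])
([196.5, 378.7], 1565, [426.6, 87.3])
([317.7, 341.2], 1635, [439.1, -47.2])
([349.0, 317.0], 686, [458.8, -83.8])
([155.3, 296.4], 390, [530.9, 81.9])
([319.3, 207.6], 1357, [572.6, -87.3])
([232.9, 138.5], 1366, [644.4, -39.7])
([361.3, 160.4], 140635, [601.1, -129.5])
([385.0, 278.0], 690, [714.7, -82.9])
([381.7, 205.4], 1082, [598.6, 125.4])
([288.8, 240.2], 3192, [457.6, -109.1])
```

>>> send_rows(moves=[[[-0.009,0.0165,0,0,0,0.1428,0.4],[-0.009,0.0165,0,0,0,0.1428,0.4],[-0.01,0.018,0,0,0,0.1428,0.4],[-0.01,0.018,0,0,0,0.1428,0.4],[-0.01,0.018,0,0,0,0.1428,0.4],[-0.01,0.0188,0,0,0,0.1428,0.4],[0,0,0,0,0,0.1428,0.4],[0,0,0,0,0,0.1428,0.4],[0,0,0,0,0,0.1428,0.4],[0,0,0,0,0,0.1428,0.4]]])

```text
clock: 8.55
eef_pos: [513.0, 19.1, 123.4]
tcp_rot: [3.142, -0.0, 1.153]
contact_force: [-0.8, -0.1, 0.0]
opening: 0.7
grasp_force: 0.0
```

>>> send_rows(moves=[[[0,0,-0.02,0,0,0.1428,0.4],[0,0,0,0,0,0,0.4],[0,0,0,0,0,0,0.4]]])

```text
clock: 8.85
eef_pos: [512.7, 19.0, 103.4]
tcp_rot: [-3.14, 0.0, 1.286]
contact_force: [0.3, -0.1, 0.4]
opening: 0.704
grasp_force: 0.0
```

>>> send_rows(moves=[[[0,0,-0.025,0,0,0,0.4],[0,0,-0.018,0,0,0,0.4],[0,0,-0.01,0,0,0,0.4],[0,0,0,0,0,0,-0.4],[0,0,0,0,0,0,-0.4],[0,0,0,0,0,0,-0.4],[0,0,0,0,0,0,-0.4]]])

```text
clock: 9.55
eef_pos: [513.7, 19.1, 51.4]
tcp_rot: [3.14, -0.0, 1.29]
contact_force: [-0.2, 0.1, 0.5]
opening: 0.406
grasp_force: 24.9
```

>>> send_rows(moves=[[[0,0,0.045,0,0,0,-0.4],[0.01,-0.003,0,0,0,-0.1428,-0.4],[0.02,-0.009,0,0,0,-0.1428,-0.4],[0.02,-0.01,0,0,0,-0.1428,-0.4],[0.0225,-0.015,0,0,0,-0.1428,-0.4],[0,-0.015,0,0,0,-0.1428,-0.4],[0,0,0,0,0,-0.1428,-0.4],[0,0,0,0,0,-0.1428,-0.4],[0,0,0,0,0,-0.1428,-0.4],[0,0,0,0,0,-0.1428,-0.4]]])

```text
clock: 10.55
eef_pos: [585.7, -33.0, 96.1]
tcp_rot: [3.142, -0.001, -0.001]
contact_force: [1.4, -0.2, -1.2]
opening: 0.407
grasp_force: 25.3
```

>>> send_rows(moves=[[[0,0,0,0,0,-0.1428,-0.4],[0,0,0,0,0,-0.1428,-0.4],[0,0,-0.02,0,0,0,-0.4],[0,0,-0.018,0,0,0,-0.4],[0,0,0,0,0,0,-0.4],[0,0,0,0,0,0,-0.4]]])

```text
clock: 11.15
eef_pos: [585.6, -32.9, 57.9]
tcp_rot: [3.142, 0.0, -0.281]
contact_force: [0.7, 0.0, -0.2]
opening: 0.404
grasp_force: 25.3
```

>>> send_rows(moves=[[[0.0005,0,-0.005,0,0,0,-0.4],[0,0,-0.0045,0,0,0,-0.4],[0,0,0,0,0,0,-0.4],[0,0,0,0,0,0,0.2],[0,0,0,0,0,0,0.2],[0,0,0,0,0,0,0.2],[0,0,0.03,0,0,0,0.2],[0,0,0.045,0,0,0,0.4]]])

```text
clock: 11.95
eef_pos: [584.1, -32.9, 121.6]
tcp_rot: [3.14, 0.005, -0.281]
contact_force: [1.2, 0.8, 0.6]
opening: 0.699
grasp_force: 0.0
```

```bash
python3 - <<'E'
from rig import sense, grab_frame
from m import *
s=sense();f=grab_frame("wrist")
print(s["eef_pos"],s["contact_force"])
for x in pots(f,s,(0,100,640,330),28):print(x)
E
```

```text
[584.11193655 -32.85596278 121.64810837] [1.15678935 0.8289476  0.58922564]
([318.6, 207.3], 1364, [588.2, -33.3])
([386.5, 207.2], 1394, [572.7, -86.9])
([23.7, 184.7], 1976, [671.9, 187.4])
([319.5, 137.8], 1436, [641.7, -49.5])
([551.7, 213.9], 39708, [529.0, -217.1])
([95.9, 218.2], 33049, [630.2, 147.1])
```

>>> send_rows(moves=[[[-0.009,0.016,0,0,0,0.1428,0.4],[-0.009,0.016,0,0,0,0.1428,0.4],[-0.0095,0.0168,0,0,0,0.1428,0.4],[-0.0095,0.0168,0,0,0,0.1428,0.4],[-0.0095,0.0168,0,0,0,0.1428,0.4],[-0.0095,0.0168,0,0,0,0.1428,0.4],[0,0,0,0,0,0.1428,0.4],[0,0,0,0,0,0.1428,0.4],[0,0,0,0,0,0.1428,0.4],[0,0,0,0,0,0.1428,0.4]]])

```text
clock: 13.0
eef_pos: [530.2, 66.4, 123.3]
tcp_rot: [3.141, -0.0, 1.153]
contact_force: [-0.7, -0.1, -0.8]
opening: 0.702
grasp_force: 0.0
```

>>> send_rows(moves=[[[0,0,-0.02,0,0,0.1428,0.4],[0,0,0,0,0,0,0.4],[0,0,0,0,0,0,0.4]]])

```text
clock: 13.3
eef_pos: [529.9, 66.2, 103.1]
tcp_rot: [-3.141, 0.0, 1.286]
contact_force: [-0.6, -0.3, -0.1]
opening: 0.701
grasp_force: 0.0
```

>>> send_rows(moves=[[[0,0,-0.025,0,0,0,0.4],[0,0,-0.018,0,0,0,0.4],[0,0,-0.01,0,0,0,0.4],[0,0,0,0,0,0,-0.4],[0,0,0,0,0,0,-0.4],[0,0,0,0,0,0,-0.4],[0,0,0,0,0,0,-0.4]]])

```text
clock: 14.0
eef_pos: [530.7, 66.3, 50.9]
tcp_rot: [3.14, -0.001, 1.29]
contact_force: [0.1, 0.8, 0.3]
opening: 0.4
grasp_force: 24.9
```

>>> send_rows(moves=[[[0,0,0.045,0,0,0,-0.4],[0.01,-0.003,0,0,0,-0.1428,-0.4],[0.02,-0.009,0,0,0,-0.1428,-0.4],[0.02,-0.01,0,0,0,-0.1428,-0.4],[0.021,-0.0125,0,0,0,-0.1428,-0.4],[0,-0.011,0,0,0,-0.1428,-0.4],[0,0,0,0,0,-0.1428,-0.4],[0,0,0,0,0,-0.1428,-0.4],[0,0,0,0,0,-0.1428,-0.4],[0,0,0,0,0,-0.1428,-0.4]]])

```text
clock: 15.0
eef_pos: [601.3, 20.7, 95.6]
tcp_rot: [-3.142, -0.001, -0.001]
contact_force: [-0.6, -0.3, -0.3]
opening: 0.404
grasp_force: 25.3
```

>>> send_rows(moves=[[[0,0,0,0,0,-0.1428,-0.4],[0,0,0,0,0,-0.1428,-0.4],[0,0,-0.02,0,0,0,-0.4],[0,0,-0.018,0,0,0,-0.4],[0,0,0,0,0,0,-0.4],[0,0,0,0,0,0,-0.4]]])

```text
clock: 15.6
eef_pos: [601.1, 20.7, 57.4]
tcp_rot: [3.142, 0.0, -0.281]
contact_force: [0.8, 0.7, -0.3]
opening: 0.406
grasp_force: 25.3
```

>>> send_rows(moves=[[[0.0005,0,-0.005,0,0,0,-0.4],[0,0,-0.0045,0,0,0,-0.4],[0,0,0,0,0,0,-0.4],[0,0,0,0,0,0,0.2],[0,0,0,0,0,0,0.2],[0,0,0,0,0,0,0.2],[0,0,0.03,0,0,0,0.2],[0,0,0.045,0,0,0,0.2],[0,0,0.045,0,0,0,-1],[0,0,0.03,0,0,0,-1]]])

```text
clock: 16.6
eef_pos: [602.5, 20.8, 201.0]
tcp_rot: [-3.141, -0.003, -0.281]
contact_force: [0.3, 0.6, -0.4]
opening: 0.271
grasp_force: 0.0
```

```bash
python3 - <<'E'
from rig import sense, grab_frame
from m import *
s=sense();f=grab_frame("wrist")
print(s["eef_pos"],s["contact_force"])
for x in pots(f,s,(0,100,640,330),28):print(x)
cv2.imwrite("pics/w3.png",f["img"][:,:,::-1])
E
```

```text
[602.51372752  20.75819757 200.97193602] [ 0.25402503  0.56309961 -0.40844595]
([318.6, 309.4], 1926, [448.6, 66.5])
([448.0, 270.2], 304, [460.1, -99.3])
([320.2, 187.1], 773, [602.5, 20.1])
([370.9, 186.5], 784, [587.8, -33.2])
([422.3, 186.6], 780, [572.2, -87.1])
([380.2, 132.9], 624, [640.9, -55.1])
([555.1, 218.9], 38000, [493.0, -225.1])
([138.7, 202.2], 52520, [641.7, 218.9])
```

View pics/w3.png

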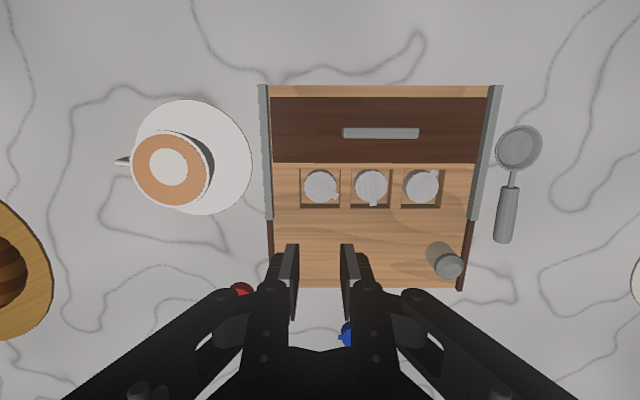

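All three pots lie inside their wells, at pixels (320,187), (371,187) and (422,187). The shaker is untouched at (445,260), and the rib is at (380,133). Now I'll pull the cover shut from behind the rib.

>>> send_rows(moves=[[[0.0227,-0.026,0,0,0,0,-1],[0.0225,-0.026,0,0,0,0,-1],[0.0225,-0.0258,0,0,0,0,-1],[0,0,-0.04,0,0,0,-1],[0,0,-0.04,0,0,0,-1],[0,0,-0.035,0,0,0,-1],[0,0,-0.017,0,0,0,-1],[0,0,-0.005,0,0,0,-1],[0,0,0,0,0,0,-1]]])

```text
clock: 17.55
eef_pos: [669.6, -57.0, 60.8]
tcp_rot: [-3.142, -0.0, -0.281]
contact_force: [-0.0, -0.6, -0.4]
opening: -0.0
grasp_force: 0.0
```

>>> send_rows(moves=[[[-0.0087,0.0025,0,0,0,0,-1],[-0.0087,0.0025,0,0,0,0,-1],[-0.0087,0.0025,0,0,0,0,-1],[-0.0087,0.0025,0,0,0,0,-1],[-0.0087,0.0025,0,0,0,0,-1],[-0.0087,0.0025,0,0,0,0,-1],[-0.0087,0.0025,0,0,0,0,-1],[0,0,0,0,0,0,-1]]])

```text
clock: 18.35
eef_pos: [606.5, -39.2, 60.3]
tcp_rot: [3.141, 0.002, -0.28]
contact_force: [-0.1, 0.8, -0.1]
opening: -0.004
grasp_force: 0.0
```

>>> send_rows(moves=[[[-0.0019,0.0006,0,0,0,0,-1],[-0.0019,0.0006,0,0,0,0,-1],[-0.0019,0.0005,0,0,0,0,-1]]])

```text
clock: 18.65
eef_pos: [602.9, -38.0, 60.4]
tcp_rot: [3.142, -0.0, -0.281]
contact_force: [1.6, -0.9, -0.4]
opening: -0.002
grasp_force: 0.8
```

>>> send_rows(moves=[[[-0.0019,0.0006,0,0,0,0,-1],[-0.0015,0.0004,0,0,0,0,-1]]])

```text
clock: 18.85
eef_pos: [599.6, -37.0, 60.5]
tcp_rot: [-3.142, -0.001, -0.281]
contact_force: [6.2, -2.2, -5.1]
opening: 0.001
grasp_force: 3.5
```

>>> send_rows(moves=[[[-0.0015,0.0004,0,0,0,0,-1],[-0.001,0.0003,0,0,0,0,-1]]])

```text
clock: 19.05
eef_pos: [599.5, -36.8, 60.9]
tcp_rot: [-3.141, -0.006, -0.28]
contact_force: [12.5, -5.6, -9.6]
opening: -0.001
grasp_force: 6.7
```

The cover is against its stop: the force is rising and the tool isn't moving. I'll back off, lift clear and verify.

>>> send_rows(moves=[[[0.006,-0.0017,0,0,0,0,-1],[0.006,-0.0017,0,0,0,0,-1],[0,0,0.04,0,0,0,-1],[0,0,0.045,0,0,0,-1],[-0.02,0.005,0.045,0,0,0,-1],[-0.03,0.01,0.02,0,0,0,-1],[0,0,0,0,0,0,-1]]])

```text
clock: 19.75
eef_pos: [557.4, -23.9, 213.7]
tcp_rot: [-3.141, -0.002, -0.28]
contact_force: [0.2, -0.5, -0.2]
opening: -0.001
grasp_force: 0.0
```

```bash
python3 - <<'E'
from rig import sense, grab_frame
from m import *
s=sense();f=grab_frame("wrist")
print(s["eef_pos"],s["contact_force"])
cv2.imwrite("pics/w4.png",f["img"][:,:,::-1])
p=P(f,s);o=np.array([586.15,-33]);c,si=np.cos(-.279),np.sin(-.279);Rm=np.array([[c,-si],[si,c]])
for x in pots(f,s,(0,100,640,330),61.5):print(x,((np.array(x[2])-o)@Rm).round(1))
E
```

```text
[557.42328003 -23.86086284 213.71398775] [ 0.24549704 -0.48731592 -0.18302318]
([395.1, 237.6], 266, [486.2, -88.0]) [-80.9 -80.4]
([320.1, 164.0], 542, [585.5, -32.4]) [-0.8  0.4]
([111.6, 131.3], 1076, [670.9, 150.3]) [ 31.  199.6]
([525.2, 218.1], 49768, [470.6, -224.0]) [ -58.5 -215.4]
([115.7, 224.6], 45827, [583.2, 194.1]) [-65.4 217.5]
```

View pics/w4.png

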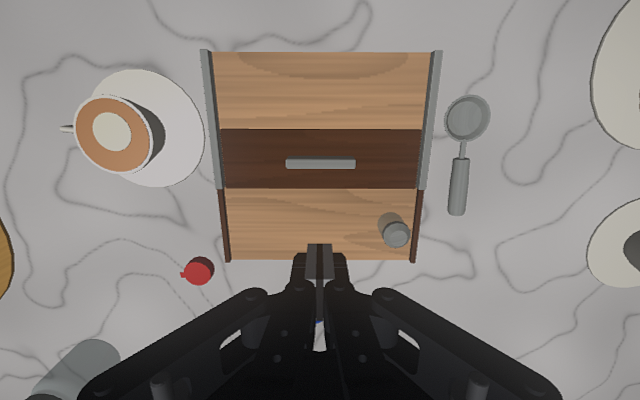

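The cover is shut, with the rib at (320,164), which is caddy x = -0.8 mm. The shaker stands unmoved at (393,230), and the robot is clear of everything.

```bash
python3 -c "
from rig import sign_off
print(sign_off())"
```

```text
the job is handed in; nothing more can be done
None
```

The job is handed in at about 20 s on the robot clock: the three pots lie in their own wells, the cover is shut (rib within about 1 mm of its shut position), and the shaker and surroundings were left in place; the judge's verdict was not shown.

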